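Turn the mixing tile over on its drying stand

ROBOT

A 6-joint arm with a two-finger parallel gripper is mounted at the origin on a cart in front of the work surface, level with it; the furniture and walls round the work are solid. World frame = base frame: x ahead of the robot, y to its left, z up, the work surface at z = 0. Lengths are in m, angles in degrees, forces in N, time in s.
With the tool pointing down it reaches from about 0.325 to 0.9 m from the base axis. Payload 6.1 kg.
Tool frame: the origin (TCP) lies at the very end of the fingers, on their centre line; the grasp point (between the pads) lies behind it (arm.hold_point_z is the z of the grasp point in the tool frame, in m); z points along the fingers, y is the line along which they close (so a half turn about z gives the same grasp; the last joint's range is limited). The gripper opens to 87 mm and grips with 3 to 60 N. Pads are 19 mm wide; open, the fingers measure 117 mm over their backs; the gripper's body (75 mm by 190 mm) begins 51 mm behind the grasp point.
Start: joints at [65.14, 12.628, 87.462, -0, 79.91, -7.225], TCP at [0.189, 0.596, 0.223] pointing down, gripper open.
Joint ranges: [-170.65, 170.65], [-52.31, 119.04], [5.05, 147.46], [-71.25, 251.25], [11.57, 151.72], [-153.62, 153.62]. Speed limits (degrees/s): [147.25, 147.25, 172.46, 180, 180, 180].

INTERFACE

Orientations are given as a 3x3 rotation matrix whose columns are the frame's x, y, z axes.
In Python, from rig import arm gives the robot as it stands. The module is installed in compiled form; this text tells all that it offers.
- The arm moves only by the tool play_rows, never from a script. Its arguments are lists of equal length, an entry for each row: "linear": the shift along the tool's x, y, z in units of 5 cm (1.0 is 5 cm), a list of three; "turn": the turn, a rotation vector about the tool's x, y, z in units of 5 degrees (1.0 is 5 degrees), a list of three; "fingers": the opening, from -1 (shut) to 1 (fully open). A call has 1 to 12 rows; each row shifts and turns the commanded pose from where the row before left it, along the tool's axes as they then stand; what a row does not reach is not made up. A row lasts 1/8 s, in which the tool goes at most 62.5 mm and 10.7 degrees, less where a joint would pass 70% of its speed; a pose out of reach is approached as far as the arm can. A call with a number of a shift or a turn outside -1 to 1 is refused whole. A call with a gripper value outside its range is refused whole. The fingers move at their own pace and stop on an object; "newtons" is the grip in N (left out, the last holds). Time passes only in rows, so rows that do not move let the fingers close. It gives the time, the measured TCP pose, the force, the opening and the grip force at its end, in the units of the state.
- arm.get_state(): the state, without advancing time (a new reading comes with each control period).
- arm.read_camera(name): name is "scene" or "top" or "wrist"; returns the picture (384x512x3 uint8, blue, green, red); there is no depth.
- arm.camera_model(name): a dict with "fx", "fy", "cx", "cy" (pixels), "dist" ([k1, k2, p1, p2, k3] as OpenCV has them; the pictures are not rectified), "view" (4x4, takes a point from world to camera coordinates); the wrist camera has in their place "mount" (4x4, takes a point from camera to tool coordinates, whose origin is the TCP and whose axes are the flange's). Camera axes: x right, y down, z forward; pixel columns grow to the right and rows downward; lengths in m; the calibration is good to about 2 mm. A picture is of the moment at which its call begins: read the wrist's pose just before it. camera_model takes no time and is no camera call.
- arm.close_job(): hands the job in; it is judged then, once.
Trained networks look in the newest picture that a camera, given by its name, has taken for a name from the list of things; names that differ only in an ending like _2 or _b are one class to them, and where a whole thing is asked for, a point or a joint stands for the part that bears it (a point fixed in the world has none). Each returns a list of dicts, best first, with "conf" (0 to 1); they miss things now and then, are a little off and sometimes report something else, mostly with a low value. They report only what shows in the picture. A call takes as long as a camera call.
- arm.find_in(camera, name): "position" ([x, y, z] in m, in world coordinates, good to about 4 mm: the middle of the surface that is visible of it).
- arm.tip_of(camera, name): "position" ([x, y, z] in m, in world coordinates, good to about 4 mm: a listed point, or the origin of a listed thing).
The state is a dict: "time_s": time; "joint_positions": joint angles; "qvel": joint speeds; "joint_torque": joint torques, N m; "ee_pos": TCP position; "tool_rot": TCP orientation; "force": force on the tool from outside, world axes, zero at the start; "wrist_torque": the same for the moment, N m; "opening": finger opening in m; "grasp_force": force on a finger pad.
Only numpy, scipy, OpenCV 4.12 (cv2) and the standard library are available. Lean on these libraries where they do the work, as an engineer would, in place of code of your own. Each camera call takes 0.05 s, during which the arm holds its last target. There are 200 camera calls.

TASK

The white mixing tile leans on the small wooden drying stand with its six colour dabs turned inwards, against the slats. Pick it up, turn it over and set it back, leaning on the stand (either side will do) standing tall as before, with its foot behind the lip and the dabs facing outwards where they can be seen. Set it down rather than dropping it, let go, and leave the pots and the beaker standing where they are.

Things in the scene. Friction and masses are not known exactly. Their poses are not given: they have to be found in the camera images.
- mixing_tile: White porcelain mixing tile, slab 75 (x) by 110 (y) by 10 mm (z), about 0.24 kg, loose; one large face has six colour dabs, the other is plain. Origin: centre of the plain face; z points out of the dab face (at z = +10 mm). At the start it leans on the stand's -x side, y axis up the slope, plain face outwards, dabs inwards and down.
- tile_top (a point): Middle of the tile's edge that is uppermost at the start (y = +55 mm, half-way through the 10 mm thickness), about 114 mm above the table. The uppermost 40 mm of the tile stand free above the stand's ridge: pinch it there, across the 10 mm thickness.
- drying_stand: Wooden A-frame stand, fixed. Origin: centre of its underside, on the table; z up, y along the ridge, -x towards the robot. Base board 136 (x) by 130 mm (y), top at z = 12 mm. Slatted slopes face -x and +x, 25 degrees from vertical, outer faces from x = -/+33 mm at the base board to the ridge. The +x side is empty at the start.
- ridge (a point): Middle of the top of the stand's ridge rail, 66 mm above the table; the rail is 12 mm wide and runs 43 mm either way along the stand's y axis.
- far_foot (a point): Point on the top of the base board at the foot of the empty +x slope (stand x = +35, y = 0, z = 12 mm). A leaning tile's lower inner edge stands here (as it does at x = -35 mm at the start). A lip along the outside (inner face at x = -/+59 mm, top at z = 25 mm) keeps the foot from sliding out.
- mauve_beaker: mauve flared beaker with a wavy rim, 66 mm wide, 70 mm tall; a loose bystander, origin at the centre of its underside
- open_pot: open olive glaze pot, 67 mm wide, 76 mm tall; a loose bystander, origin at the centre of its underside
- pot_14: teal glaze pot with a blue ball-knob lid, 66 mm wide, 105 mm tall; a loose bystander, origin at the centre of its underside
- pot_19: green glaze pot with a green ball-knob lid, 66 mm wide, 101 mm tall; a loose bystander, origin at the centre of its underside
- pot_18: brown glaze pot with a red ball-knob lid, 66 mm wide, 103 mm tall; a loose bystander, origin at the centre of its underside

How it is judged (in metres and radians):
At the end, for the whole second after the job is handed in: The tile leans on either slope of the stand, released and at rest, foot on the base board behind the lip, dab face outwards (its normal 48 to 82 degrees from straight up), long side up the slope and short side along the ridge within 20 degrees, centred along the ridge within 45 mm (angle between mixing_tile's own z axis and vertical between 0.837757 and 1.43117 rad and z of mixing_tile in the frame of drying_stand between 0.035 and 0.09 m and x of mixing_tile in the frame of drying_stand between -0.06 and 0.06 m and y of mixing_tile in the frame of drying_stand between -0.045 and 0.045 m and angle between the x axis of mixing_tile and the y axis of drying_stand, either way round below 0.35 rad and contact force between mixing_tile and drying_stand above 0.3 N and contact force between mixing_tile and the fingers below 0.05 N and linear speed of mixing_tile below 0.02 m/s and angular speed of mixing_tile below 0.1 rad/s); the robot touches nothing.
It fails at once if the tile is dropped: moving faster than 0.7 m/s while the fingers do not touch it (a fall of about 25 mm) (contact force between mixing_tile and the fingers below 0.05 N and linear speed of mixing_tile above 0.7 m/s).
It fails at once if a pot or the beaker is moved by more than 30 mm or tipped over (distance of any of mauve_beaker, open_pot, pot_14, pot_19, pot_18 from where it was at the start of the episode above 0.03 m or angle between any of mauve_beaker, open_pot, pot_14, pot_19, pot_18's own z axis and vertical above 0.4 rad).
It also fails if it takes over 42 s, if anything falls off the work surface, if the arm or the gripper's body presses on something with over 40 N, if the wrist force passes 120 N, or if a joint passes its speed limit or range.

## Working session

There is one attempt and no reset: what is moved stays moved. The work goes in short steps, Python scripts to look and compute and a tool call to move; the robot and the scene stay as the last step left them, time stands still between calls to the robot, and variables do not carry over. Pictures are saved under pics/ and viewed, at most 10 in all, crops included, and the job is handed in when it is done.

Besides the shell and the picture viewer there is one more tool, called after ">>>" as name(argument=value, ...), one argument or row to a line, values as JSON. play_rows: Moves the arm, as the interface text tells. Shifts and turns lie within -1 to 1; 1 stands for 5 cm of shift or 5 degrees of turn. Its arguments: {"type":"object","properties":{"linear":{"type":"array","items":{"type":"array","items":{"type":"number","minimum":-1,"maximum":1}}},"turn":{"type":"array","items":{"type":"array","items":{"type":"number","minimum":-1,"maximum":1}}},"fingers":{"type":"array","items":{"type":"number"}},"newtons":{"type":"number"}},"required":["linear","turn","fingers"]}

```bash
mkdir -p pics
cat > h.py <<'E'
import numpy as np, cv2
from rig import arm
def proj(name,P):
    m=arm.camera_model(name); V=np.array(m["view"])
    K=np.array([[m["fx"],0,m["cx"]],[0,m["fy"],m["cy"]],[0,0,1]])
    return cv2.projectPoints(np.array(P,float).reshape(-1,3),cv2.Rodrigues(V[:3,:3])[0],V[:3,3],K,np.array(m["dist"]))[0].reshape(-1,2)
E
python3 - <<'E'
from h import *
s=arm.get_state(); print({k:np.round(v,3) for k,v in s.items()}); print(arm.hold_point_z)
a=arm.read_camera("scene");b=arm.read_camera("top")
cv2.imwrite("pics/s0.png",a);cv2.imwrite("pics/t0.png",b)
for c in("scene","top"):
  for n in ["mixing_tile","tile_top","drying_stand","ridge","far_foot","mauve_beaker","open_pot","pot_14","pot_19","pot_18"]:
    r=arm.tip_of(c,n)[:1]; print(c,n,[(np.round(x["position"],3),round(x["conf"],2)) for x in r], proj(c,r[0]["position"]).round() if r else "")
E
```

```text
{'time_s': np.float64(0.0), 'joint_positions': array([ 6.5141e+01,  1.2676e+01,  8.7527e+01,  1.0000e-03,  7.9909e+01,
       -7.2240e+00]), 'qvel': array([-0.064, -0.031, -0.016,  0.051, -0.046,  0.007]), 'joint_torque': array([ 1.0000e-03, -4.9462e+01, -3.8738e+01,  7.0000e-02,  5.7000e-02,
       -0.0000e+00]), 'ee_pos': array([0.189, 0.595, 0.221]), 'tool_rot': array([[-0.953,  0.303, -0.001],
       [ 0.303,  0.953, -0.002],
       [ 0.   , -0.002, -1.   ]]), 'force': array([-0.19 , -0.943,  0.346]), 'wrist_torque': array([0.015, 0.019, 0.015]), 'grasp_force': np.float64(0.0), 'opening': np.float64(0.087)}
-0.0187
scene mixing_tile [(array([0.43 , 0.165, 0.06 ]), 0.88)] [[216. 188.]]
scene tile_top [(array([0.46 , 0.159, 0.112]), 0.85)] [[225. 171.]]
scene drying_stand [(array([ 0.446,  0.164, -0.001]), 0.82)] [[222. 203.]]
scene ridge [(array([0.449, 0.163, 0.07 ]), 0.71)] [[222. 184.]]
scene far_foot [(array([0.484, 0.16 , 0.014]), 0.76)] [[233. 196.]]
scene mauve_beaker [(array([ 0.542, -0.217, -0.002]), 0.94)] [[324. 254.]]
scene open_pot [(array([ 0.575, -0.003, -0.002]), 0
[... 156 characters left out ...]
]
scene pot_18 [(array([ 0.359,  0.287, -0.   ]), 0.85)] [[180. 196.]]
top mixing_tile [(array([0.43 , 0.162, 0.065]), 0.8)] [[212. 211.]]
top tile_top [(array([0.458, 0.164, 0.111]), 0.68)] [[210. 199.]]
top drying_stand [(array([ 0.448,  0.165, -0.001]), 0.93)] [[213. 206.]]
top ridge [(array([0.431, 0.161, 0.067]), 0.66)] [[212. 210.]]
top far_foot [(array([ 0.357,  0.288, -0.001]), 0.53)] [[168. 237.]]
top mauve_beaker [(array([ 0.541, -0.218,  0.002]), 0.56)] [[347. 175.]]
top open_pot [] 
top pot_14 [(array([ 0.358,  0.283, -0.002]), 0.95)] [[170. 237.]]
top pot_19 [(array([ 0.358,  0.283, -0.002]), 0.95)] [[170. 237.]]
top pot_18 [(array([ 0.358,  0.283, -0.002]), 0.95)] [[170. 237.]]
```

```bash
python3 -c "
import cv2,numpy as np
a=cv2.imread('pics/s0.png');b=cv2.imread('pics/t0.png')
cv2.imwrite('pics/b0.png',cv2.resize(np.hstack([a,b]),(800,300)))"
```

```text
(no output)
```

View pics/s0.png

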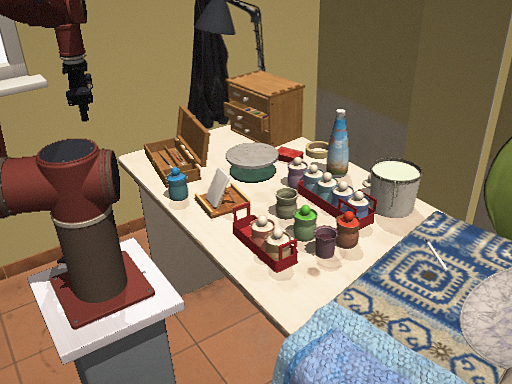

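View pics/t0.png

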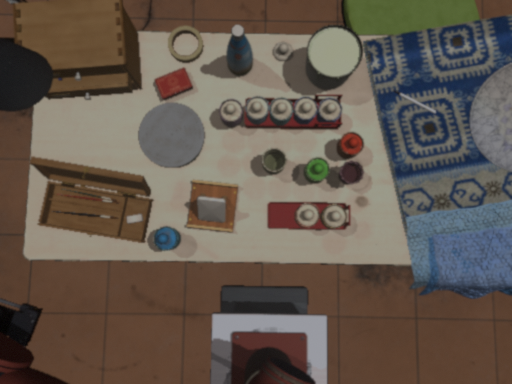

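Scene view: tile leans on the stand at about (218,188), with the teal pot at (177,184). In the top view the stand is at (213,206), the teal pot at (167,238). Now I'll get the stand's yaw.

```bash
cat >> h.py <<'E'
def stand(x,y,yaw):
    c,s=np.cos(np.radians(yaw)),np.sin(np.radians(yaw))
    return lambda P:np.array(P,float)@np.array([[c,s,0],[-s,c,0],[0,0,1]])+[x,y,0]
base=[[-.068,-.065,.012],[.068,-.065,.012],[.068,.065,.012],[-.068,.065,.012]]
E
python3 - <<'E'
from h import *
from scipy.optimize import least_squares
out=[]
for n,f,(u,v),w in(("top","t0",(213,206),45),("scene","s0",(222,198),45)):
    a=cv2.imread(f"pics/{f}.png")
    hsv=cv2.cvtColor(a,cv2.COLOR_BGR2HSV)
    m=((hsv[...,1]>95)&(hsv[...,0]<22)&(hsv[...,2]>60)).astype(np.uint8); q=np.zeros_like(m); q[v-32:v+32,u-30:u+30]=1
    m=cv2.morphologyEx(m*q,cv2.MORPH_OPEN,np.ones((2,2)))
    if n=="top":
        pts=np.argwhere(m)[:,::-1].astype(np.float32); r=cv2.minAreaRect(pts); print(r)
        box=cv2.boxPoints(r)
        def res(p):
            B=proj("top",stand(*p)(base)); 
            return (B-box[[np.argmin(np.linalg.norm(box-b,axis=1)) for b in B]]).ravel()
        p=least_squares(res,[.448,.164,3],diff_step=1e-3,x_scale=[.01,.01,3]).x; print(p,res(p))
    k=6; crop=cv2.resize(a[v-w:v+w,u-w:u+w],None,fx=k,fy=k,interpolation=cv2.INTER_CUBIC)
    S=stand(*p)
    for P,col in((base,(0,255,0)),([[-.006,-.043,.066],[.006,-.043,.066],[.006,.043,.066],[-.006,.043,.066]],(255,0,0))):
        cv2.polylines(crop,[((proj(n,S(P))-[u-w-.5,v-w-.5])*k).astype(int)],True,col,1)
    # tile plain face, outline
    t=np.radians(25);foot=np.array([-.035,0,.012]);up=np.array([np.sin(t),0,np.cos(t)]);nn=np.array([-np.cos(t),0,np.sin(t)])
    T=[foot+nn*.01+up*h+[0,d,0] for h,d in((0,-.0375),(.11,-.0375),(.11,.0375),(0,.0375))]
    cv2.polylines(crop,[((proj(n,S(T))-[u-w-.5,v-w-.5])*k).astype(int)],True,(0,0,255),1)
    out.append(crop)
o=np.hstack(out);cv2.imwrite("pics/c1.png",cv2.resize(o,(800,400)))
E
```

```text
((213.1087646484375, 206.72409057617188), (45.69681167602539, 46.65201950073242), 6.581944942474365)
[ 0.44484808  0.16303968 -5.37966872] [ 0.1138622   0.61077302  0.25638576 -0.85204531  0.15832309 -0.59991738
 -0.52106103  0.80251429]
```

View pics/c1.png

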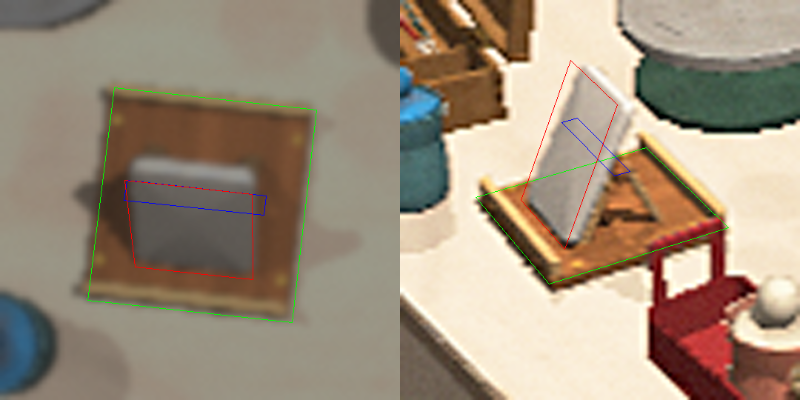

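The fit gives the stand at about (0.447, 0.163), yaw −5.5°. I'll turn the tool and move over it for a wrist view.

>>> play_rows(
  linear=[
    [0,0,-0.5],
    [0,0,-0.5],
    [0,0,0],
    [0,0,0],
    [0,0,0],
    [0,0,0],
    [0,0,0],
    [0,0,0],
    [0,0,0],
    [0,0,0],
    [0,0,0],
    [0,0,0],
  ],
  turn=[
    [0,0,1],
    [0,0,1],
    [0,0,1],
    [0,0,1],
    [0,0,1],
    [0,0,1],
    [0,0,1],
    [0,0,1],
    [0,0,1],
    [0,0,1],
    [0,0,1],
    [0,0,1],
  ],
  fingers=[0,0,0,0,0,0,0,0,0,0,0,0],
)

```text
time_s: 2.6
ee_pos: [0.1894, 0.5956, 0.2725]
tool_rot: [[-0.211, 0.977, -0.0], [0.977, 0.211, -0.0], [-0.0, -0.0, -1.0]]
force: [0.0, 0.6, -0.3]
opening: 0.0436
grasp_force: 0.0
```

>>> play_rows(
  linear=[
    [0,0,0],
    [0,0,0],
    [0,0,0],
    [0,0,0],
  ],
  turn=[
    [0,0,0.9],
    [0,0,0.9],
    [0,0,0.9],
    [0,0,0.9],
  ],
  fingers=[0,0,0,0],
)

```text
time_s: 3.1
ee_pos: [0.1893, 0.5956, 0.2725]
tool_rot: [[0.101, 0.995, -0.0], [0.995, -0.101, -0.0], [-0.0, -0.0, -1.0]]
force: [-0.5, 0.1, -0.1]
opening: 0.0432
grasp_force: 0.0
```

>>> play_rows(
  linear=[
    [-0.81,0.58,-0.06],
    [-0.81,0.58,-0.06],
    [-0.81,0.58,-0.06],
    [-0.81,0.58,-0.06],
    [-0.81,0.58,-0.06],
    [-0.81,0.58,-0.06],
    [-0.81,0.58,-0.06],
    [-0.81,0.58,-0.06],
    [-0.81,0.58,-0.06],
    [-0.81,0.58,-0.06],
    [0,0,0],
    [0,0,0],
  ],
  turn=[
    [0,0,0],
    [0,0,0],
    [0,0,0],
    [0,0,0],
    [0,0,0],
    [0,0,0],
    [0,0,0],
    [0,0,0],
    [0,0,0],
    [0,0,0],
    [0,0,0],
    [0,0,0],
  ],
  fingers=[0,0,0,0,0,0,0,0,0,0,0,0],
)

```text
time_s: 4.6
ee_pos: [0.438, 0.1643, 0.3025]
tool_rot: [[0.099, 0.995, -0.0], [0.995, -0.099, 0.001], [0.001, -0.0, -1.0]]
force: [-0.1, 0.6, 1.3]
opening: 0.0437
grasp_force: 0.0
```

```bash
cat >> h.py <<'E'
def wproj(s,P):
    m=arm.camera_model("wrist"); T=np.eye(4);T[:3,:3]=s["tool_rot"];T[:3,3]=s["ee_pos"]
    V=np.linalg.inv(T@np.array(m["mount"]))
    K=np.array([[m["fx"],0,m["cx"]],[0,m["fy"],m["cy"]],[0,0,1]])
    return cv2.projectPoints(np.array(P,float).reshape(-1,3),cv2.Rodrigues(V[:3,:3])[0],V[:3,3],K,np.array(m["dist"]))[0].reshape(-1,2)
ridge=[[-.006,-.043,.066],[.006,-.043,.066],[.006,.043,.066],[-.006,.043,.066]]
def tile():
    t=np.radians(25);foot=np.array([-.035,0,.012]);up=np.array([np.sin(t),0,np.cos(t)]);nn=np.array([-np.cos(t),0,np.sin(t)])
    return [foot+nn*w+up*.11+[0,d,0] for w,d in((0,-.0375),(.01,-.0375),(.01,.0375),(0,.0375))]
E
python3 - <<'E'
from h import *
s=arm.get_state();a=arm.read_camera("wrist");print(np.round(s["ee_pos"],4),np.round(s["joint_positions"],1))
cv2.imwrite("pics/w1raw.png",a)
for n in ["mixing_tile","tile_top","drying_stand","ridge","far_foot"]:
    print(n,[(np.round(x["position"],3),round(x["conf"],2)) for x in arm.tip_of("wrist",n)[:1]])
S=stand(.446,.163,-5.6)
for P,c in((base,(0,255,0)),(ridge,(255,0,0)),(tile(),(0,0,255))): cv2.polylines(a,[wproj(s,S(P)).astype(int)],True,c,1)
cv2.imwrite("pics/w1.png",a)
E
```

```text
[0.438  0.1643 0.3025] [ 10.9 -11.9 103.6   0.   88.3  16.5]
mixing_tile [(array([0.426, 0.161, 0.069]), 0.97)]
tile_top [(array([0.458, 0.163, 0.112]), 0.7)]
drying_stand [(array([0.448, 0.165, 0.001]), 0.74)]
ridge [(array([0.448, 0.167, 0.071]), 0.7)]
far_foot [(array([0.481, 0.162, 0.013]), 0.87)]
```

View pics/w1.png

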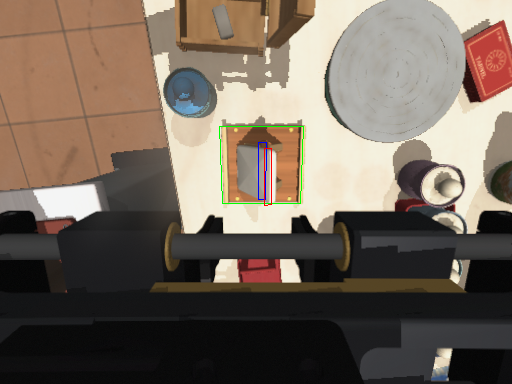

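Run:
```python
import cv2,numpy as np
o=[cv2.resize(cv2.imread(f"pics/{f}.png")[115:215,210:310],(400,400),interpolation=cv2.INTER_CUBIC) for f in("w1raw","w1")]
cv2.imwrite("pics/w1c.png",np.hstack(o))
```

```text
(no output)
```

View pics/w1c.png

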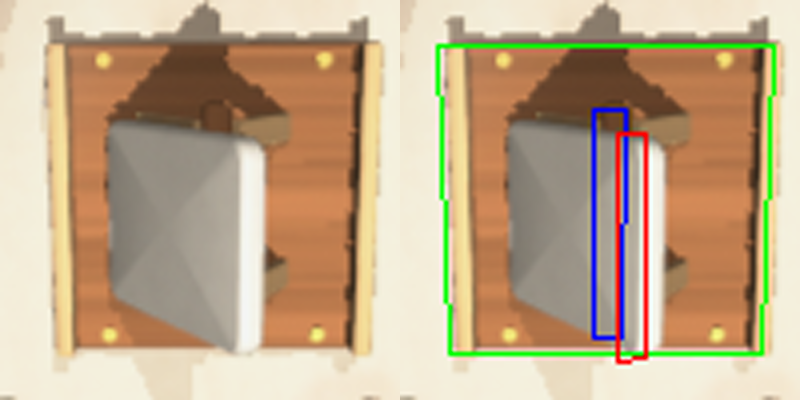

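>>> play_rows(
  linear=[
    [0,0.31,0.67],
    [0,0.31,0.67],
    [0,0.31,0.67],
    [0,0,0],
    [0,0,0],
    [0,0,0],
    [0,0,0],
    [0,0,0],
    [0,0,0],
    [0,0,0],
    [0,0,0],
  ],
  turn=[
    [0,0,0],
    [0,0,0],
    [0,0,0],
    [0.87,0,0],
    [0.87,0,0],
    [0.87,0,0],
    [0.87,0,0],
    [0.87,0,0],
    [0.87,0,0],
    [0,0,0],
    [0,0,0],
  ],
  fingers=[-0.2,-0.2,-0.2,-0.2,-0.2,-0.2,-0.2,-0.2,-0.2,-0.2,-0.2],
)

```text
time_s: 6.28
ee_pos: [0.4843, 0.1599, 0.2019]
tool_rot: [[0.098, 0.894, -0.437], [0.995, -0.088, 0.043], [-0.0, -0.439, -0.898]]
force: [-0.5, 0.1, 1.0]
opening: 0.0347
grasp_force: 0.0
```

Run:
```python
from h import *
s=arm.get_state();R=np.array(s["tool_rot"]);p=np.array(s["ee_pos"]);print(p.round(4),R.round(3).tolist(),np.round(s["joint_positions"],1))
a=arm.read_camera("wrist");cv2.imwrite("pics/w2.png",a)
for n in ["tile_top","mixing_tile"]:
    print(n,[(np.round(x["position"],4),round(x["conf"],2),(R.T@(np.array(x["position"])-p)/.05).round(2)) for x in arm.tip_of("wrist",n)[:1]])
t=np.array([.4595,.163,.112]);print(R.T@(t-p)/.05)
print(wproj(s,[t]))
```

```text
[0.4843 0.1599 0.2019] [[0.098, 0.894, -0.437], [0.995, -0.088, 0.043], [-0.0, -0.439, -0.898]] [  6.   18.4  86.5   5.1 100.6  11.4]
tile_top [(array([0.4568, 0.1652, 0.1122]), 0.63, array([0.05, 0.29, 1.86]))]
mixing_tile [(array([0.4275, 0.1615, 0.068 ]), 0.64, array([-0.08,  0.16,  2.9 ]))]
[0.01350636 0.34059013 1.83543411]
[[273.90003325 194.78059648]]
```

View pics/w2.png

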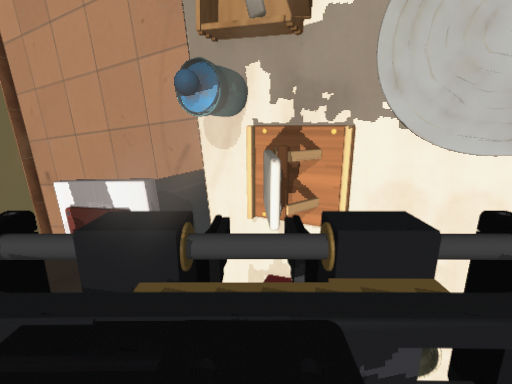

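>>> play_rows(
  linear=[
    [0.03,0.33,0],
    [0,0,0.5],
    [0,0,0.5],
    [0,0,0.4],
    [0,0,0.35],
    [0,0,0.35],
    [0,0,0.25],
    [0,0,0],
  ],
  turn=[
    [0,0,0],
    [0,0,0],
    [0,0,0],
    [0,0,0],
    [0,0,0],
    [0,0,0],
    [0,0,0],
    [0,0,0],
  ],
  fingers=[-0.2,-0.2,-0.2,-0.2,-0.2,-0.2,-0.2,-0.2],
)

```text
time_s: 7.42
ee_pos: [0.447, 0.1646, 0.0884]
tool_rot: [[0.098, 0.893, -0.439], [0.995, -0.088, 0.043], [-0.0, -0.442, -0.897]]
force: [0.7, 0.0, 1.1]
opening: 0.0345
grasp_force: 0.0
```

>>> play_rows(
  linear=[
    [0,0,0],
    [0,0,0],
    [0,0,0],
    [0,0,0],
    [0,0,0],
    [0,0,0],
  ],
  turn=[
    [0,0,0],
    [0,0,0],
    [0,0,0],
    [0,0,0],
    [0,0,0],
    [0,0,0],
  ],
  fingers=[-1,-1,-1,-1,-1,-1],
  newtons=30,
)

```text
time_s: 8.18
ee_pos: [0.4478, 0.1647, 0.0898]
tool_rot: [[0.098, 0.894, -0.438], [0.995, -0.088, 0.043], [0.0, -0.44, -0.898]]
force: [-1.3, 0.2, 4.9]
opening: 0.01
grasp_force: 29.7
```

>>> play_rows(
  linear=[
    [0,0,-0.3],
    [0,0,-0.7],
    [0,0,-0.8],
    [0,0,-0.8],
    [0,0,-0.5],
    [0,0,0],
    [0,0,0],
  ],
  turn=[
    [0,0,0],
    [0,0,0],
    [0,0,0],
    [0,0,0],
    [0,0,0],
    [0,0,0],
    [0,0,0],
  ],
  fingers=[-1,-1,-1,-1,-1,-1,-1],
)

```text
time_s: 9.05
ee_pos: [0.5152, 0.1578, 0.2272]
tool_rot: [[0.098, 0.893, -0.439], [0.995, -0.088, 0.043], [-0.0, -0.441, -0.897]]
force: [0.4, 0.0, -3.2]
opening: 0.0101
grasp_force: 30.0
```

>>> play_rows(
  linear=[
    [0,0,0],
    [0,0,0],
    [0,0,0],
    [0,0,0],
    [0,0,0],
    [0,0,0],
    [0,0,0],
    [0,0,0],
    [0,0,0],
    [0,0,0],
    [0,0,0],
    [0,0,0],
  ],
  turn=[
    [-0.85,0,0],
    [-0.85,0,0],
    [-0.85,0,0],
    [-0.85,0,0],
    [-0.85,0,0],
    [-0.85,0,0],
    [-0.85,0,0],
    [-0.85,0,0],
    [-0.85,0,0],
    [-0.85,0,0],
    [-0.85,0,0],
    [-0.85,0,0],
  ],
  fingers=[-1,-1,-1,-1,-1,-1,-1,-1,-1,-1,-1,-1],
)

```text
time_s: 10.55
ee_pos: [0.5137, 0.1577, 0.2257]
tool_rot: [[0.098, 0.904, 0.417], [0.995, -0.089, -0.042], [-0.001, 0.419, -0.908]]
force: [-0.3, -0.1, -2.9]
opening: 0.0094
grasp_force: 30.0
```

Run:
```python
from h import *
s=arm.get_state();R=np.array(s["tool_rot"]);p=np.array(s["ee_pos"]);print(p.round(4),R.round(3).tolist(),np.round(s["joint_positions"],1),s["opening"],s["grasp_force"])
a=arm.read_camera("wrist");b=arm.read_camera("scene")[125:245,150:310];
cv2.imwrite("pics/w3.png",np.hstack([cv2.resize(a,(400,300)),cv2.resize(b,(400,300),interpolation=cv2.INTER_CUBIC)]))
for c in("wrist","scene"):
  for n in ["drying_stand","ridge","far_foot","mixing_tile"]:
    print(c,n,[(np.round(x["position"],4),round(x["conf"],2)) for x in arm.tip_of(c,n)[:1]])
S=stand(.449,.1635,-5.6); t=S([.005,.001,.094]); print("target",t,"delta rows",R.T@(t-p)/.05)
up=S([.005+.1*np.sin(np.radians(-25)),.001,.094+.1*np.cos(np.radians(25))]);print(R.T@(up-p)/.05)
```

```text
[0.5137 0.1577 0.2257] [[0.098, 0.904, 0.417], [0.995, -0.089, -0.042], [-0.001, 0.419, -0.908]] [ 13.8 -17.4 119.6  -9.9  54.7  23.5] 0.009437790457903699 29.969629480037838
wrist drying_stand [(array([0.4475, 0.1616, 0.0033]), 0.84)]
wrist ridge [(array([0.4472, 0.1649, 0.0674]), 0.58)]
wrist far_foot [(array([0.4852, 0.163 , 0.0138]), 0.81)]
wrist mixing_tile [(array([0.5238, 0.1501, 0.2014]), 0.85)]
scene drying_stand [(array([0.4495, 0.1646, 0.0018]), 0.62)]
scene ridge [(array([0.4458, 0.1659, 0.071 ]), 0.74)]
scene far_foot []
scene mixing_tile [(array([0.5204, 0.1537, 0.1925]), 0.64)]
target [0.45407372 0.16400731 0.094     ] delta rows [ 0.01190149 -2.19287804  1.88938014]
[ 0.00938512 -2.20075746 -0.11060276]
```

View pics/w3.png

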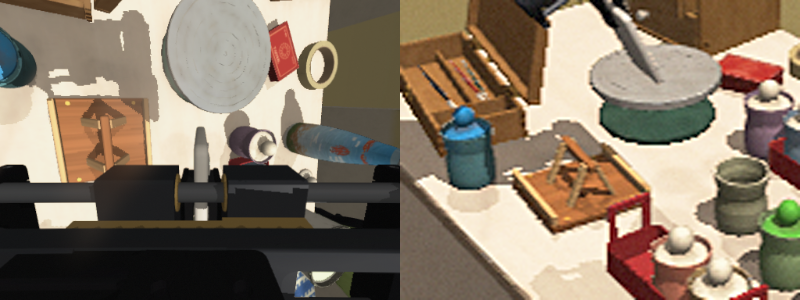

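>>> play_rows(
  linear=[
    [0,-0.5,0],
    [0,-0.6,0],
    [0,-0.6,0],
    [0,-0.49,0],
    [0,0,0],
    [0,0,0.3],
    [0,0,0.4],
    [0,0,0.4],
    [0,0,0.3],
    [0,0,0.2],
    [0,0,0],
    [0,0,0],
  ],
  turn=[
    [0,0,0],
    [0,0,0],
    [0,0,0],
    [0,0,0],
    [0,0,0],
    [0,0,0],
    [0,0,0],
    [0,0,0],
    [0,0,0],
    [0,0,0],
    [0,0,0],
    [0,0,0],
  ],
  fingers=[-1,-1,-1,-1,-1,-1,-1,-1,-1,-1,-1,-1],
)

```text
time_s: 12.55
ee_pos: [0.451, 0.1645, 0.1105]
tool_rot: [[0.098, 0.902, 0.42], [0.995, -0.089, -0.041], [0.0, 0.422, -0.907]]
force: [0.6, -0.2, -2.5]
opening: 0.0094
grasp_force: 30.0
```

Run:
```python
from h import *
s=arm.get_state();p=np.array(s["ee_pos"]);R=np.array(s["tool_rot"])
a=arm.read_camera("wrist");b=arm.read_camera("scene")[145:235,170:290]
cv2.imwrite("pics/w4.png",np.hstack([cv2.resize(a,(400,300)),cv2.resize(b,(400,300),interpolation=cv2.INTER_CUBIC)]))
S=stand(.449,.1635,-5.6); t=S([.005,.001,.0898]);print(p.round(4),s["force"],R.T@(t-p)/.05)
```

```text
[0.451  0.1645 0.1105] [ 0.55541793 -0.15395543 -2.51829302] [-0.00377854 -0.11747192  0.40136795]
```

View pics/w4.png

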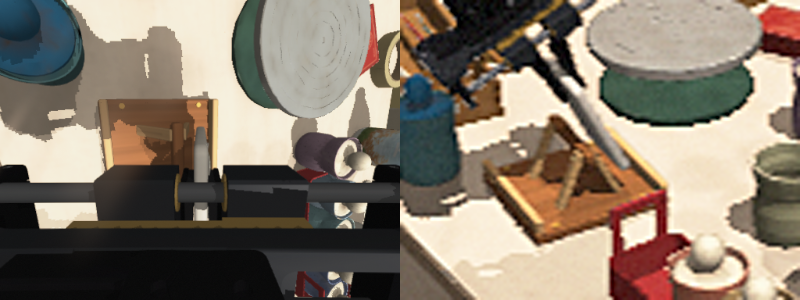

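>>> play_rows(
  linear=[
    [0,-0.08,0],
    [0,0,0.15],
    [0,0,0.1],
    [0,0,0.05],
    [0,0,0],
    [0,0,0],
  ],
  turn=[
    [0,0,0],
    [0,0,0],
    [0,0,0],
    [0,0,0],
    [0,0,0],
    [0,0,0],
  ],
  fingers=[-1,-1,-1,-1,-1,-1],
)

```text
time_s: 13.4
ee_pos: [0.4532, 0.1641, 0.0946]
tool_rot: [[0.098, 0.903, 0.419], [0.995, -0.089, -0.041], [0.0, 0.421, -0.907]]
force: [-0.8, -1.2, -3.3]
opening: 0.0096
grasp_force: 30.0
```

>>> play_rows(
  linear=[
    [0,0,0.03],
    [0,0,0.03],
    [0,0,0],
  ],
  turn=[
    [0,0,0],
    [0,0,0],
    [0,0,0],
  ],
  fingers=[-1,-1,-1],
)

```text
time_s: 13.78
ee_pos: [0.4546, 0.1641, 0.092]
tool_rot: [[0.098, 0.902, 0.419], [0.995, -0.089, -0.041], [0.0, 0.421, -0.907]]
force: [0.1, -0.3, -2.7]
opening: 0.0101
grasp_force: 30.0
```

>>> play_rows(
  linear=[
    [0,0,0.03],
    [0,0,0],
  ],
  turn=[
    [0,0,0],
    [0,0,0],
  ],
  fingers=[-1,-1],
)

```text
time_s: 14.02
ee_pos: [0.4561, 0.1643, 0.0917]
tool_rot: [[0.098, 0.902, 0.421], [0.995, -0.089, -0.041], [0.001, 0.423, -0.906]]
force: [-3.9, 0.2, 5.5]
opening: 0.0101
grasp_force: 30.0
```

>>> play_rows(
  linear=[
    [0,0,0.03],
    [0,0,0],
  ],
  turn=[
    [0,0,0],
    [0,0,0],
  ],
  fingers=[-1,-1],
)

```text
time_s: 14.28
ee_pos: [0.4577, 0.1647, 0.0916]
tool_rot: [[0.098, 0.901, 0.423], [0.995, -0.089, -0.04], [0.002, 0.425, -0.905]]
force: [-5.8, -0.3, 10.2]
opening: 0.0095
grasp_force: 30.0
```

>>> play_rows(
  linear=[
    [0,-0.06,-0.06],
    [0,-0.03,-0.01],
    [0,0,0],
  ],
  turn=[
    [0,0,0],
    [0,0,0],
    [0,0,0],
  ],
  fingers=[-1,-1,-1],
)

```text
time_s: 14.65
ee_pos: [0.4512, 0.1647, 0.0915]
tool_rot: [[0.098, 0.902, 0.422], [0.995, -0.089, -0.041], [0.001, 0.424, -0.906]]
force: [1.3, 0.4, 3.9]
opening: 0.0096
grasp_force: 30.1
```

>>> play_rows(
  linear=[
    [0,-0.03,0],
    [0,0,0],
  ],
  turn=[
    [0,0,0],
    [0,0,0],
  ],
  fingers=[-1,-1],
)

```text
time_s: 14.9
ee_pos: [0.4503, 0.1649, 0.0911]
tool_rot: [[0.098, 0.901, 0.422], [0.995, -0.089, -0.041], [0.001, 0.424, -0.906]]
force: [4.1, -0.9, 5.0]
opening: 0.0098
grasp_force: 30.3
```

Foot and slope are both in contact, so I'll release gently.

>>> play_rows(
  linear=[
    [0,0,0],
    [0,0,0],
    [0,0,0],
    [0,0,0],
    [0,0,0],
    [0,0,0],
    [0,0,0],
  ],
  turn=[
    [0,0,0],
    [0,0,0],
    [0,0,0],
    [0,0,0],
    [0,0,0],
    [0,0,0],
    [0,0,0],
  ],
  fingers=[-0.7,-0.6,-0.5,-0.4,-0.3,-0.25,-0.25],
)

```text
time_s: 15.78
ee_pos: [0.4488, 0.1646, 0.0897]
tool_rot: [[0.098, 0.903, 0.419], [0.995, -0.089, -0.041], [0.0, 0.421, -0.907]]
force: [-0.6, 0.1, -0.3]
opening: 0.0322
grasp_force: 0.0
```

Run:
```python
from h import *
s=arm.get_state();p=np.array(s["ee_pos"]);R=np.array(s["tool_rot"]);print(p,s["force"],s["opening"],s["grasp_force"])
a=arm.read_camera("wrist");b=arm.read_camera("scene")[145:235,170:290]
cv2.imwrite("pics/w5.png",np.hstack([cv2.resize(a,(400,300)),cv2.resize(b,(400,300),interpolation=cv2.INTER_CUBIC)]))
```

```text
[0.44875347 0.16456663 0.08972666] [-0.61285285  0.09169533 -0.25497037] 0.03218680055857086 0.0
```

View pics/w5.png

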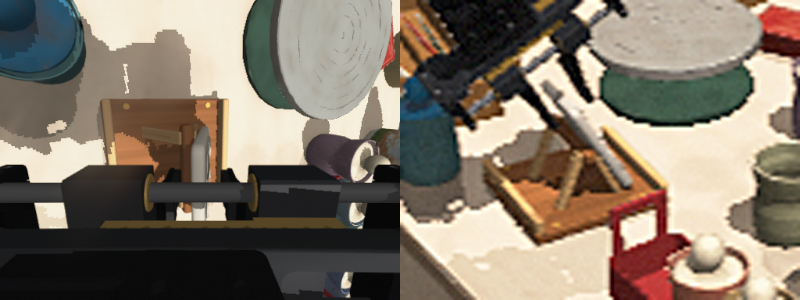

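The tile leans on the +x slope on its own, free between the open fingers (about (205,150) in the left panel). I'll back straight out along the tool.

>>> play_rows(
  linear=[
    [0,0,-0.2],
    [0,0,-0.3],
    [0,0,-0.5],
    [0,0,-0.8],
    [0,0,-1],
    [0,0,-0.6],
    [0,0,0],
    [0,0,0],
    [0,0,0],
    [0,0,0],
  ],
  turn=[
    [0,0,0],
    [0,0,0],
    [0,0,0],
    [0,0,0],
    [0,0,0],
    [0,0,0],
    [0,0,0],
    [0,0,0],
    [0,0,0],
    [0,0,0],
  ],
  fingers=[-0.25,-0.25,-0.25,-0.25,-0.25,-0.25,-0.25,-0.25,-0.25,-0.25],
)

```text
time_s: 17.12
ee_pos: [0.3772, 0.1712, 0.2424]
tool_rot: [[0.099, 0.904, 0.417], [0.995, -0.089, -0.042], [-0.001, 0.419, -0.908]]
force: [-0.8, 0.1, -0.1]
opening: 0.0328
grasp_force: 0.0
```

Run:
```python
from h import *
s=arm.get_state();print(s["ee_pos"],s["force"])
a=arm.read_camera("wrist");b=arm.read_camera("scene")[125:245,150:310];c=arm.read_camera("top")[155:260,140:280]
k=lambda i:cv2.resize(i,(400,300),interpolation=cv2.INTER_CUBIC)
cv2.imwrite("pics/w6.png",np.vstack([np.hstack([k(a),k(b)]),np.hstack([k(c),k(a[50:250,130:397])])]))
for q in("scene","top"):
  for n in("mixing_tile","tile_top","pot_14","open_pot"): print(q,n,[(np.round(x["position"],3),round(x["conf"],2)) for x in arm.tip_of(q,n)[:1]])
```

```text
[0.37716152 0.17121792 0.24243774] [-0.81538492  0.05852784 -0.07236498]
scene mixing_tile [(array([0.457, 0.162, 0.057]), 0.46)]
scene tile_top [(array([0.439, 0.161, 0.113]), 0.72)]
scene pot_14 [(array([ 0.358,  0.284, -0.002]), 0.72)]
scene open_pot [(array([ 0.575, -0.005, -0.001]), 0.76)]
top mixing_tile [(array([0.459, 0.158, 0.061]), 0.82)]
top tile_top [(array([0.434, 0.162, 0.108]), 0.62)]
top pot_14 [(array([ 0.545, -0.124,  0.   ]), 0.96)]
top open_pot [(array([ 0.574, -0.007,  0.002]), 0.83)]
```

View pics/w6.png

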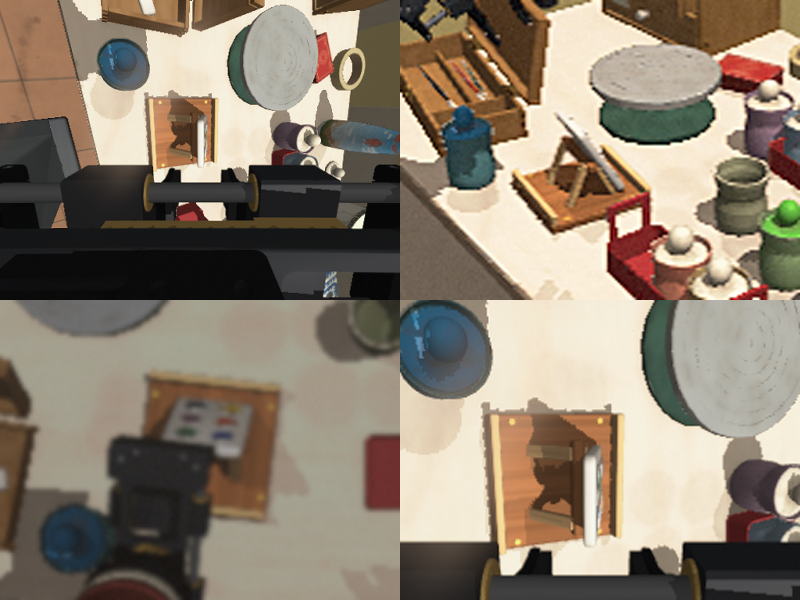

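The tile leans on the +x slope with the six dabs visible from above (bottom left, about (215,425)). Its foot is behind the lip, the robot is clear, and the pots near the stand haven't moved.

```bash
python3 -c "
from rig import arm
print(arm.close_job())"
```

```text
the job is handed in; nothing more can be done
None
```

The job is handed in: the tile leans on the stand's +x side with its dabs facing out and foot behind the lip, released with the arm clear, and I saw no pot or the beaker disturbed; the hand-in returned no verdict.

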